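# Roll down the edge strip of a bottle slide

## Robot

A 6-joint arm with a two-finger parallel gripper is mounted at the origin on the work surface. World frame = base frame: x ahead of the robot, y to its left, z up, the work surface at z = 0. Lengths are in mm, angles in rad, forces in N, time in s.
With the tool pointing down it reaches from about 400 to 925 mm from the base axis. Payload 12.5 kg.
Tool frame: the origin (TCP) lies between the finger pads; the fingertips stand 14 mm ahead of it and the grasp point (between the pads) lies 5 mm behind it; x points along the fingers, y is the direction in which the jaws open and shut, and the axes are right-handed (so a half turn about x gives the same grasp; the last joint's range is limited). The gripper opens to 95 mm and grips with 3 to 60 N. Pads are 20 mm wide; open, the fingers measure 119 mm over their backs; the gripper's body (75 mm by 180 mm) begins 59 mm behind the grasp point.
Start: joints at [-1.4, 0.491, 1.559, -0, 1.092, -0.106], TCP at [170.822, -601.22, 228.661] pointing down, gripper open.
Joint ranges: [-3.1, 3.1], [-0.84, 2.19], [0.05, 2.79], [-1.13, 4.28], [0.06, 2.93], [-2.69, 2.69]. Speed limits (rad/s): [2.22, 2.22, 2.79, 3.14, 3.14, 3.14].

## Interface

Orientations are given as [roll, pitch, yaw] about the fixed x, y, z axes, in that order (R = Rz(yaw) Ry(pitch) Rx(roll)).
In Python, from cell import env, cams gives the robot as it stands.
- The arm moves only by the tool carry_out, never from a script. Its arguments are lists of equal length, an entry for each row: "grip": the closure, from -1 (fully open) to 1 (shut); "linear": the shift along the tool's x, y, z scaled (see below), a list of three; "turn": the turn about the tool's x scaled (see below). In form: {"grip": [grip, ...], "linear": [[tx, ty, tz], ...], "turn": [turn, ...]}. A call has 1 to 5 rows; each row shifts and turns the commanded pose from where the row before left it, along the tool's axes as they then stand; what a row does not reach is not made up. The controller multiplies each number of a shift by 0.5 m and each number of a turn by 180 degrees. A row lasts 1/10 s, in which the tool goes at most 50 mm and 8.59 degrees, less where a joint would pass 70% of its speed; a pose out of reach is approached as far as the arm can. A call with a number of a shift or a turn outside -1 to 1 is refused whole. A call with a gripper value outside its range is refused whole. The fingers move at their own pace and stop on an object; the grip force is fixed at half the most. Time passes only in rows, so rows that do not move let the fingers close. It gives the time, the measured TCP pose, the force and the opening at its end, in the units of the state.
- env.state(): the state, without advancing time (a new reading comes with each control period).
- cams.read_camera(name): name is "scene" or "top" or "wrist"; returns the picture (420x560x3 uint8, blue, green, red); there is no depth.
- cams.camera_info(name): a dict with "fx", "fy", "cx", "cy" (pixels), "view" (4x4, takes a point from world to camera coordinates). Camera axes: x right, y down, z forward; pixel columns grow to the right and rows downward; lengths in mm; the calibration is good to about 2 mm. A picture is of the moment at which its call begins: read the wrist's pose just before it. camera_info takes no time and is no camera call; for the wrist camera it gives the pose at the moment of the call.
- env.job_done(): hands the job in, once; it reports no verdict.
The state is a dict: "t": time; "joints": joint angles; "qvel": joint speeds; "tau": joint torques, N m; "eef_pos": TCP position; "tcp_rot": TCP orientation; "ft_force": force on the tool from outside, world axes, zero at the start; "moment": the same for the moment, N m; "opening": opening from 0.0 (shut) to 1.0 (fully open).
Only numpy, scipy, OpenCV 4.12 (cv2) and the standard library are available. Lean on these libraries where they do the work, as an engineer would, in place of code of your own. Each camera call takes 0.05 s, during which the arm holds its last target. There are 200 camera calls.

## Task

The blue edge strip on the bottle slide's rail has come up. Take the hand roller out of its stand and roll it along the strip with firm pressure, but never more than 30 N, until every link lies fully home and flat on the rail, then hang the roller back in its stand. Touch the slide with the roller only, never with the gripper or arm, and leave the bottles and the tray of caps alone.

Things in the scene. Friction and masses are not known exactly. Their poses are not given: they have to be found in the camera images.
- fixture: Bottle slide, fixed to the bench: wooden board (135 x 300 mm, top 30 mm above the bench) with a narrow aluminium rail along its near edge, centre line at x = -60 mm. Origin on the bench, z up, y along the rail. On the rail sits the blue edge strip: six rigid caps (links), each 26 mm wide, 31 mm long, 6 mm thick, at y = -80, -48, -16, 16, 48, 80 mm, their tops up to 5 mm above home.
- strip_mid (a point): Nominal middle of the strip's top when seated, 59 mm above the bench; y along the strip. Marked on the fixed board, so it does NOT show the true height: the rail stands on hand-set levelling screws, up to 8 mm higher or lower as a whole and sloping along y by up to 0.05 rad either way (each end up to 13 mm off). Its height must be felt. More than 30 N from the roller cracks the strip.
- strip_end_a (a point): Nominal +y end of the strip's top when seated (96 mm from the middle); true height unknown, as above. A link yields only when pushed down with about 5 N or more and stays where it is left. 10 to 12 N is a good working pressure; as the wheel runs onto the next raised link the load climbs for a moment, by 5 to 10 N, so roll slowly.
- strip_end_b (a point): Nominal -y end of the strip's top when seated; true height unknown likewise. The rail rests on stiff rubber buffers and gives about 1 mm per 15 N.
- roller_grip (a point): Centre of the hand roller's orange handle, an upright block 28 x 28 mm, 75 mm high. Below it a shoulder plate 70 (x) x 68 (y) x 6 mm, its underside 43.5 mm below this point, then a fork with a black wheel of 44 mm diameter, 30 mm wide, axle along the roller's y: it rolls along the roller's x. Wheel bottom 93.5 mm below this point. z up. About 0.26 kg.
- roller_foot (a point): The lowest point of the roller's wheel, on the handle's centre line; same axes as the roller.
- wheel (a joint): Turn of the roller's wheel on its axle in rad (0 at the start, either sign); 22 mm of rolling per rad. It turns freely.
- stand: The roller's stand, fixed: a grey open-topped box, outside 66 (x) x 64 (y) mm, 58 mm high, opening 56 x 54 mm, on a dark foot plate 100 x 90 mm. The roller's wheel and fork (44 mm along x, 42 mm along y) hang inside, its shoulder plate lies on the rim; at the start the roller's axes are the stand's. Origin on the bench under its centre, z up.
- stand_foot (a point): Where the lowest point of the roller's wheel belongs when the roller hangs in the stand: on the stand's centre line, 8 mm above the bench (handle centre then 101.5 mm above the bench). Same axes as the stand.
- bottle_a_mid (a point): Middle of a loose, filled black bottle, 34 x 34 mm, 107 mm high with its silver pump, standing on the board about 105 mm behind the rail's centre line. Point 45 mm above its underside. Not to be disturbed.
- bottle_b_mid (a point): The second such bottle; same point. Not to be disturbed.
- cap_tray: Small blue tray, 90 x 90 x 30 mm, with nine silver caps (fixed in it), loose on the bench. Origin under its centre. Not to be disturbed.
- link0 (a joint): How far link 0 of the strip (at fixture y = -80 mm) has been pushed down, in m: 0 = standing 5 mm proud, 0.005 = fully home on the rail.
- link1 (a joint): How far link 1 of the strip (at fixture y = -48 mm) has been pushed down, in m: 0 = standing 5 mm proud, 0.005 = fully home on the rail.
- link2 (a joint): How far link 2 of the strip (at fixture y = -16 mm) has been pushed down, in m: 0 = standing 5 mm proud, 0.005 = fully home on the rail.
- link3 (a joint): How far link 3 of the strip (at fixture y = 16 mm) has been pushed down, in m: 0 = standing 5 mm proud, 0.005 = fully home on the rail.
- link4 (a joint): How far link 4 of the strip (at fixture y = 48 mm) has been pushed down, in m: 0 = standing 5 mm proud, 0.005 = fully home on the rail.
- link5 (a joint): How far link 5 of the strip (at fixture y = 80 mm) has been pushed down, in m: 0 = standing 5 mm proud, 0.005 = fully home on the rail.
There are look-alikes about, which are no part of the job. What is shaped like the part that bears roller_grip but green is not meant.

How it is judged (in metres and radians):
On the way, in this order (a step that is already met when the one before it is completed fails the run):
1. the roller is lifted clear of its stand (z of roller_foot in the frame of stand_foot above 0.05 m), for 0.1 s.
2. the wheel has rolled: it has turned at least 2.5 rad while the roller presses on the slide ((value of joint wheel above 2.5 rad or value of joint wheel below -2.5 rad) and contact force between roller and fixture above 3 N).
3. every link is home and the roller hangs in its stand again (value of joint each of link0, link1, link2, link3, link4, link5 above 0.0035 m and horizontal distance between roller_foot and stand_foot below 0.01 m and z of roller_foot in the frame of stand_foot between -0.004 and 0.004 m and angle between roller_foot's own z axis and vertical below 0.12 rad), for 0.2 s.
At the end, for the whole second after the job is handed in: All six links pushed down to within 1.5 mm of fully home; the roller released and at rest in its stand, upright within 7 degrees, its foot within 10 mm sideways and 4 mm in height of its place there (all of step 3 and linear speed of roller below 0.02 m/s); the robot touches nothing.
It fails at once if the roller presses on the slide with more than 30 N (contact force between roller and fixture above 30 N).
It fails at once if the gripper or arm touches the slide (contact force between any of the fingers, the arm and fixture above 1 N).
It fails at once if a bottle or the cap tray is moved by more than 15 mm or tipped (distance of any of bottle_a_mid, bottle_b_mid, cap_tray from where it was at the start of the episode above 0.015 m or angle between any of bottle_a_mid, bottle_b_mid, cap_tray's own z axis and vertical above 0.3 rad).
It also fails if it takes over 72 s, if anything falls off the work surface, if the arm or the gripper's body presses on something with over 40 N, if the wrist force passes 120 N, or if a joint passes its speed limit or range.

## Working session

There is one attempt and no reset: what is moved stays moved. The work goes in short steps, Python scripts to look and compute and a tool call to move; the robot and the scene stay as the last step left them, time stands still between calls to the robot, and variables do not carry over. Pictures are saved under pics/ and viewed, about 8 in all and at most 12, crops included, and the job is handed in when it is done.

Besides the shell and the picture viewer there is one more tool, called after "Call:" in YAML: its name, and indented under it one key for each argument. carry_out: Moves the arm, as the interface text tells. Shifts and turns lie within -1 to 1; 1 stands for 0.5 m of shift or 180 degrees of turn. Its arguments: {"type":"object","properties":{"grip":{"type":"array"},"linear":{"type":"array"},"turn":{"type":"array"}},"required":["grip","linear","turn"]}

```bash
mkdir -p pics; ls
python3 - <<'E'
from cell import env,cams
import cv2,numpy as np
s=env.state(); print(s)
for n in("scene","top"):
    im=cams.read_camera(n); cv2.imwrite(f"pics/{n}0.png",im)
    i=cams.camera_info(n); print(n,i)
E
```

```text
pics
{'t': 0.0, 'joints': array([-1.39958948e+00,  4.91577597e-01,  1.55946208e+00,  4.03954107e-05,
        1.09169969e+00, -1.05582721e-01]), 'qvel': array([ 0.00089159, -0.00217816,  0.00052757,  0.00051056,  0.0006847 ,
        0.00208532]), 'tau': array([-2.65271214e-03, -6.12648296e+01, -2.58182555e+01,  6.91968645e-02,
        4.81958874e-02, -9.67027700e-05]), 'eef_pos': array([ 170.79428538, -600.96849681,  228.04618671]), 'tcp_rot': array([-1.70761141,  1.56964906,  1.71075217]), 'ft_force': array([ 0.11444241, -0.12419508,  0.26079117]), 'moment': array([ 0.03771636, -0.00313086,  0.02295363]), 'opening': 0.9977848661331677}
scene {'fx': 515.7787885653913, 'fy': 515.7787885653913, 'cx': 276.2550696030324, 'cy': 207.26082081993846, 'view': array([[ 8.60178561e-01,  5.09991574e-01, -1.19928559e-03,
        -3.86582429e+02],
       [ 3.38905075e-01, -5.73369172e-01, -7.45916311e-01,
        -1.22656705e+02],
       [-3.81098667e-01,  6.41214775e-01, -6.66038601e-01,
         1.60261250e+03],
       [ 0.00000000e+00,  0.00000000e+00,  0.00000000e+00,
         1.00000000e+00]])}
top {'fx': 525.2826724769992, 'fy': 525.2826724769992, 'cx': 286.1676181091149, 'cy': 209.64527895964295, 'view': array([[-8.98262188e-03, -9.99897922e-01,  1.11111512e-02,
        -6.02663592e+01],
       [-9.95733560e-01,  7.92361229e-03, -9.19341817e-02,
         5.02685519e+02],
       [ 9.18367568e-02, -1.18895562e-02, -9.95703093e-01,
         1.44468397e+03],
       [ 0.00000000e+00,  0.00000000e+00,  0.00000000e+00,
         1.00000000e+00]])}
```

View pics/scene0.png

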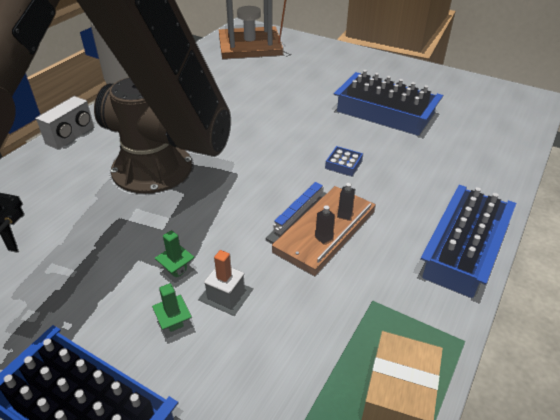

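View pics/top0.png

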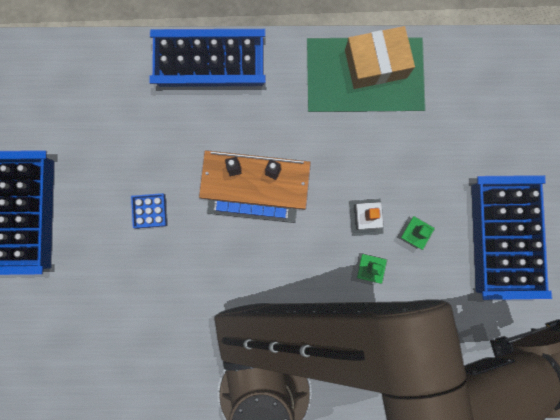

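Both views show the orange roller, on its white shoulder plate, at scene (223,265) / top (373,214). The look-alikes are green, at top (423,232) and (373,268). The strip is at top (251,210), the bottles at (233,166) and (272,169), and the cap tray at (149,211). I choose the orange one.

```bash
cat > h.py <<'E'
from cell import env,cams
import cv2,numpy as np
def ray(info,uv,z):
    V=np.array(info["view"]);R,t=V[:3,:3],V[:3,3]
    c=-R.T@t; d=R.T@np.array([(uv[0]-info["cx"])/info["fx"],(uv[1]-info["cy"])/info["fy"],1])
    return c+d*(z-c[2])/d[2]
def blob(mask):
    cs,_=cv2.findContours(mask.astype(np.uint8),cv2.RETR_EXTERNAL,cv2.CHAIN_APPROX_NONE)
    return max(cs,key=cv2.contourArea)
def rect(info,c,z):
    P=np.array([ray(info,p[0],z)[:2] for p in c],np.float32)
    r=cv2.minAreaRect(P); return r
E
python3 - <<'E'
from h import *
im=cv2.imread("pics/top0.png").astype(int);I=cams.camera_info("top")
b,g,r=im[...,0],im[...,1],im[...,2]
def win(m,x0,x1,y0,y1):
    o=np.zeros_like(m);o[y0:y1,x0:x1]=m[y0:y1,x0:x1];return o
h=cv2.cvtColor(im.astype(np.uint8),cv2.COLOR_BGR2HSV)
o=win((h[...,1]>150)&(r>150)&(b<90),350,390,195,235)
print("orange",rect(I,blob(o),139))
w=win((b>205)&(g>205)&(r>205),345,395,190,240)
w=cv2.morphologyEx((w|o).astype(np.uint8),cv2.MORPH_OPEN,np.ones((3,3)))
print("plate",rect(I,blob(w),64))
s=win((b>120)&(r<100)&(h[...,1]>120),195,310,195,225)
s=cv2.morphologyEx(s.astype(np.uint8),cv2.MORPH_CLOSE,np.ones((5,5)))
print("strip",rect(I,blob(s),62))
br=win((h[...,0]<20)&(h[...,1]>80),190,325,140,215)
print("board",rect(I,blob(cv2.morphologyEx(br.astype(np.uint8),cv2.MORPH_CLOSE,np.ones((7,7)))),30))
c=cv2.hconcat([cv2.resize(im[185:285,335:445].astype(np.uint8),None,fx=3.5,fy=3.5),cv2.resize(im[145:245,195:315].astype(np.uint8),None,fx=3.4,fy=3.5)])
cv2.imwrite("pics/crop.png",c)
# scene orange
im=cv2.imread("pics/scene0.png");h=cv2.cvtColor(im,cv2.COLOR_BGR2HSV)
m=np.zeros(h.shape[:2],bool);m[240:300,205:245]=((h[...,1]>130)&((h[...,0]<15)))[240:300,205:245]
x,y,ww,hh=cv2.boundingRect(blob(m));print(x,y,ww,hh,ray(cams.camera_info("scene"),(x+ww/2,y+hh/2),101))
E
```

```text
orange ((479.7557678222656, -289.4354553222656), (20.671579360961914, 23.564184188842773), 88.64309692382812)
plate ((487.3607482910156, -302.9685974121094), (21.823219299316406, 22.19222068786621), 88.64348602294922)
strip ((500.6631164550781, 32.64582824707031), (188.237548828125, 27.128061294555664), 83.17695617675781)
board ((586.8970336914062, 23.404525756835938), (297.9447021484375, 134.8218994140625), 83.50984191894531)
215 250 14 31 [ 479.73198681 -291.32604688  101.        ]
```

View pics/crop.png

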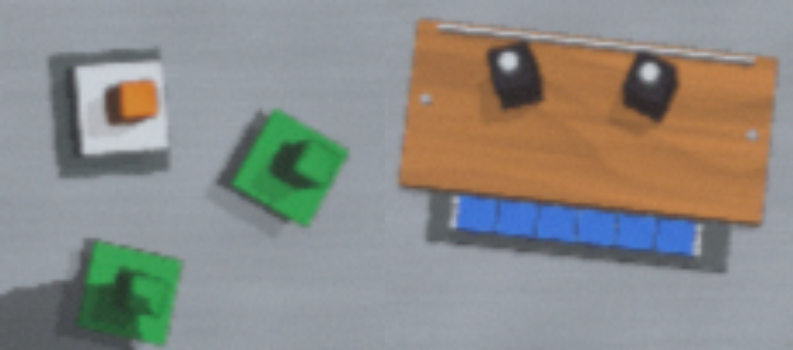

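Crop: the orange block is at (132,100) on its white plate, which is centred near (122,108). The foot plate's longer side runs along world x, so roller x is about ±world x. The strip shows six links on the right-hand side of the crop.

```bash
cat >> h.py <<'E'
from scipy.spatial.transform import Rotation as Rn
def tool():
    s=env.state(); R=Rn.from_euler("xyz",s["tcp_rot"]).as_matrix()
    return s,R
def to(target,yaw_y=None):
    "shift (scaled, tool axes) to the target TCP; yaw_y = wanted world heading of tool y, deg"
    s,R=tool(); p=np.array(s["eef_pos"]); d=R.T@(np.array(target)-p)/500
    h=np.degrees(np.arctan2(R[1,1],R[0,1])); print("pos",p.round(1),"shift",d.round(4),"heading",h.round(2),"tilt",np.degrees(np.arccos(-R[2,0])).round(2),"F",np.round(s["ft_force"],2),"op",round(s["opening"],3),"t",round(s["t"],2))
    if yaw_y is not None: print("turn", -(((yaw_y-h+90)%180)-90)/180)
E
python3 - <<'E'
from h import *
I=cams.camera_info("top")
print(ray(I,(335+122/3.5-.5,185+108/3.5-.5),64))
s,R=tool();print(R.round(3))
to([480,-290,228],0); to([480,-290,228],90)
i=cams.camera_info("wrist");V=i["view"];print(i["fx"],(-V[:3,:3].T@V[:3,3]).round(),V[:3,:3].round(2))
E
```

```text
[ 481.02066481 -290.15194013   64.        ]
[[-0.     0.273 -0.962]
 [ 0.001 -0.962 -0.273]
 [-1.    -0.001 -0.   ]]
pos [ 170.8 -601.   228.1] shift [ 7.000e-04 -4.294e-01 -7.648e-01] heading -74.14 tilt 0.06 F [0.33 0.53 0.01] op 1.0 t 0.1
turn -0.41190248141223895
pos [ 170.8 -601.   228.1] shift [ 7.000e-04 -4.294e-01 -7.648e-01] heading -74.14 tilt 0.06 F [0.33 0.53 0.01] op 1.0 t 0.1
turn 0.08809751858776103
367.0320347444453 [ 248. -580.  384.] [[ 0.27 -0.96 -0.  ]
 [-0.92 -0.26  0.28]
 [-0.27 -0.08 -0.96]]
```

Call:
carry_out:
  grip: [-1,-1,-1,-1,-1]
  linear:
    - [0,0,0]
    - [0,0,0]
    - [0,0,0]
    - [0,-0.06,-0.06]
    - [0,-0.06,-0.06]
  turn: [0.045,0.045,0.006,0,0]

```text
t: 0.6
eef_pos: [232.3, -542.2, 228.1]
tcp_rot: [-1.297, 1.57, 1.821]
ft_force: [-0.2, 0.3, 0.6]
opening: 0.999
```

Call:
carry_out:
  grip: [-1,-1,-1,-1,-1]
  linear:
    - [0,-0.06,-0.06]
    - [0,-0.06,-0.06]
    - [0,-0.06,-0.06]
    - [0,-0.06,-0.06]
    - [0,-0.06,-0.06]
  turn: [0,0,0,0,0]

```text
t: 1.1
eef_pos: [387.0, -395.1, 228.6]
tcp_rot: [0.959, 1.571, -2.204]
ft_force: [0.7, 0.0, 0.5]
opening: 0.999
```

Call:
carry_out:
  grip: [-1,-1,-1,-1,-1]
  linear:
    - [0,-0.06,-0.06]
    - [0,-0.06,-0.05]
    - [0,-0.04,-0.02]
    - [0,0,0]
    - [0,0,0]
  turn: [0,0,0,0,0]

```text
t: 1.6
eef_pos: [452.9, -318.1, 228.6]
tcp_rot: [0.801, 1.571, -2.362]
ft_force: [-0.5, -0.5, 0.5]
opening: 1.002
```

Run:
```python
from h import *
I=cams.camera_info("wrist");im=cams.read_camera("wrist");cv2.imwrite("pics/w1.png",im)
to([480,-290,150],-91.4)
h=cv2.cvtColor(im,cv2.COLOR_BGR2HSV)
m=(h[...,1]>130)&((h[...,0]<15))&(h[...,2]>90)
c=blob(m);print(cv2.boundingRect(c),rect(I,c,139))
np.savez("w1.npz",V=I["view"])
print({k:I[k] for k in("fx","cx","cy")})
```

```text
pos [ 452.7 -318.6  228.6] shift [ 0.1572 -0.0586 -0.0534] heading -91.33 tilt 0.01 F [-0.03 -0.49 -0.21] op 1.001 t 1.65
turn 0.00041529541066335834
(0, 0, 75, 131) ((554.753173828125, -161.80792236328125), (48.136959075927734, 77.75029754638672), 83.61678314208984)
{'fx': 367.0320347444453, 'cx': 283.9092372326163, 'cy': 204.97896757385627}
```

View pics/w1.png

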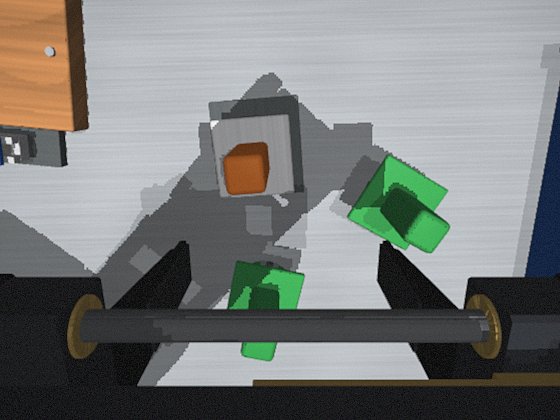

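Wrist view: the orange handle is at about (246,175), with its white plate spanning (212–303, 112–197). The greens are at (260,310) and (405,205). Next I refine position and yaw, using a window that leaves out the board.

Run:
```python
from h import *
im=cv2.imread("pics/w1.png");I=cams.camera_info("wrist");I["view"]=np.load("w1.npz")["V"]
h=cv2.cvtColor(im,cv2.COLOR_BGR2HSV)
w=np.zeros(h.shape[:2],bool);w[95:205,200:310]=1
m=w&(h[...,1]>130)&(h[...,0]<15)
c=blob(m);print(cv2.boundingRect(c))
t=w&m&(h[...,2]>np.percentile(h[...,2][m],60)-0)
print(np.percentile(h[...,2][m],[5,25,50,75,95]))
top=(h[...,2]>150)&m
print("top",rect(I,blob(top),139))
P=w&(h[...,2]>165)&(h[...,1]<25)
print("bg V",h[150,330],h[140,250],h[130,220])
for uv in[(222,192),(268,192),(246,193),(214,120),(289,112),(303,192),(219,197)]:print(uv,ray(I,uv,139 if uv[1] in(192,193) and uv[0]<300 else 64).round(1))
c2=cv2.resize(im[85:215,190:320],None,fx=4.5,fy=4.5,interpolation=cv2.INTER_CUBIC);cv2.imwrite("pics/w1c.png",c2)
```

```text
(223, 142, 46, 53)
[ 90. 102. 149. 155. 160.]
top ((482.54913330078125, -292.0093078613281), (22.560792922973633, 22.212968826293945), 2.461303472518921)
bg V [114  11 119] [120   7 147] [120   2 139]
(222, 192) [ 470.2 -275.9  139. ]
(268, 192) [ 469.6 -307.7  139. ]
(246, 193) [ 469.2 -292.5  139. ]
(214, 120) [ 514.6 -260.    64. ]
(289, 112) [ 519.9 -324.    64. ]
(303, 192) [ 449.6 -335.4   64. ]
(219, 197) [ 446.5 -259.4   64. ]
```

View pics/w1c.png

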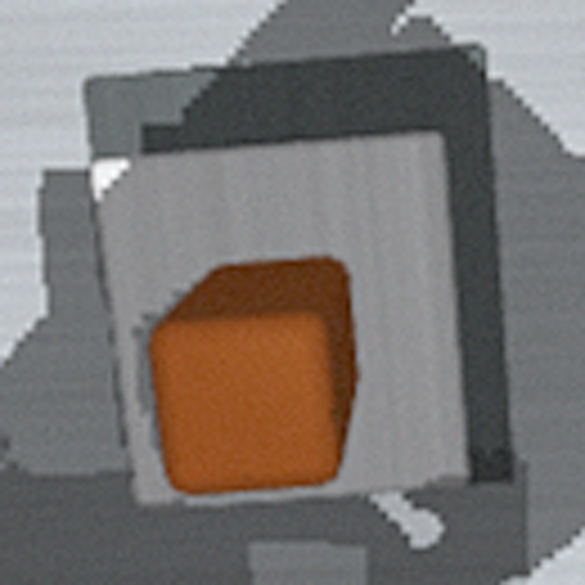

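Run:
```python
from h import *
I=cams.camera_info("wrist");I["view"]=np.load("w1.npz")["V"]
for z,cs in((64,[(95,163),(440,132),(468,482),(138,503)]),(139,[(153,325),(326,312),(340,484),(174,494)])):
    P=np.array([ray(I,(190+u/4.5-.5,85+v/4.5-.5),z)[:2] for u,v in cs])
    e=np.roll(P,-1,0)-P
    print(P.mean(0).round(1),"len",np.linalg.norm(e,axis=1).round(1),"ang",np.degrees(np.arctan2(e[:,1],e[:,0])).round(1))
```

```text
[ 482.5 -291.7] len [65.6 68.3 66.5 66.9] ang [ -86.2 -176.3   92.6    3. ]
[ 482.2 -292.2] len [25.9 26.5 25.6 26.2] ang [ -86.9 -177.5   92.4    3.2]
```

Refined: handle centre (482.3, -292), roller yaw +3.2°. The plate and the handle's top face agree.

Call:
carry_out:
  grip: [-1,-1,-1,-1,-1]
  linear:
    - [0,0,0]
    - [0,-0.05,-0.062]
    - [0.05,0,0]
    - [0.07,0,0]
    - [0.07,0,0]
  turn: [-0.025,0,0,0,0]

```text
t: 2.15
eef_pos: [482.1, -292.7, 132.9]
tcp_rot: [2.293, 1.569, -0.795]
ft_force: [0.8, -0.6, 0.7]
opening: 0.998
```

Call:
carry_out:
  grip: [-1,-1,1,1,1]
  linear:
    - [0.05,0,0]
    - [0.019,0,0]
    - [0,0,0]
    - [0,0,0]
    - [0,0,0]
  turn: [0,0,0,0,0]

```text
t: 2.65
eef_pos: [482.9, -292.1, 100.5]
tcp_rot: [2.386, 1.569, -0.702]
ft_force: [0.1, -0.2, -0.5]
opening: 0.803
```

Call:
carry_out:
  grip: [1,1,1,1,1]
  linear:
    - [0,0,0]
    - [0,0,0]
    - [0,0,0]
    - [0,0,0]
    - [0,0,0]
  turn: [0,0,0,0,0]

```text
t: 3.15
eef_pos: [482.6, -291.5, 99.2]
tcp_rot: [2.027, 1.571, -1.061]
ft_force: [0.5, -0.2, -0.2]
opening: 0.38
```

Run:
```python
from h import *
to([482.3,-292,99],-86.8)
```

```text
pos [ 482.6 -291.5   99.2] shift [0.0004 0.001  0.0006] heading -86.91 tilt 0.01 F [ 0.53 -0.17 -0.16] op 0.38 t 3.15
turn -0.0006340137573840504
```

Call:
carry_out:
  grip: [1,1,1,1]
  linear:
    - [0,0,0]
    - [0,0,0]
    - [0,0,0]
    - [0,0,0]
  turn: [0,0,0,0]

```text
t: 3.55
eef_pos: [482.5, -291.5, 99.1]
tcp_rot: [0.459, 1.571, -2.629]
ft_force: [0.5, 1.3, 0.6]
opening: 0.294
```

Call:
carry_out:
  grip: [1,1,1,1,1]
  linear:
    - [-0.01,0,0]
    - [-0.03,0,0]
    - [-0.06,0,0]
    - [-0.06,0,0]
    - [-0.06,0,0]
  turn: [0,0,0,0,0]

```text
t: 4.05
eef_pos: [482.2, -291.3, 210.4]
tcp_rot: [-0.531, 1.57, 2.664]
ft_force: [0.5, 0.3, -2.4]
opening: 0.294
```

Call:
carry_out:
  grip: [1,1,1,1,1]
  linear:
    - [-0.02,0,0]
    - [0,0,0]
    - [0,0,0]
    - [0,0,0]
    - [0,0,0]
  turn: [0,0,0,0,0]

```text
t: 4.55
eef_pos: [482.3, -291.3, 217.9]
tcp_rot: [-0.682, 1.569, 2.513]
ft_force: [0.2, -0.9, -2.1]
opening: 0.291
```

Run:
```python
from h import *
c,s_=np.cos(np.radians(-6.7)),np.sin(np.radians(-6.7))
ex=np.array([c,s_]);ey=np.array([-s_,c])
m=np.array([500.7,32.6]);
print("link0",m-80*ey,"link5",m+80*ey)
to([482.6,-291.5,220],-86.9)
cv2.imwrite("pics/w2.png",cams.read_camera("wrist"))
```

```text
link0 [491.36634103 -46.85365196] link5 [510.03365897 112.05365196]
pos [ 482.3 -291.3  217.9] shift [-0.0043  0.0004 -0.0007] heading -86.92 tilt 0.12 F [ 0.16 -0.91 -2.14] op 0.291 t 4.55
turn -0.000124708527077328
```

View pics/w2.png

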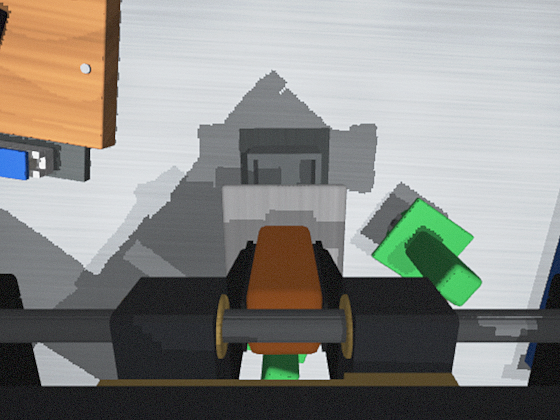

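The roller is held: opening 28 mm, load about 2.4 N. The wrist view shows the handle between the fingers at (285,290) and the stand empty at (285,155). Next, turn it to the strip's direction.

Call:
carry_out:
  grip: [1,1,1,1,1]
  linear:
    - [0,0,0]
    - [0,0,0]
    - [0,0,0]
    - [0,0,0]
    - [0,0,0]
  turn: [-0.0445,-0.0445,-0.0445,-0.0445,-0.0445]

```text
t: 5.1
eef_pos: [482.4, -291.4, 218.5]
tcp_rot: [-1.356, 1.57, 2.544]
ft_force: [-0.1, 0.5, -2.5]
opening: 0.291
```

Call:
carry_out:
  grip: [1,1,1,1,1]
  linear:
    - [0,0,0]
    - [0,0,0]
    - [0,0,0]
    - [0,0,0]
    - [0,0,0]
  turn: [-0.0445,-0.0445,-0.0445,-0.0445,-0.0445]

```text
t: 5.6
eef_pos: [482.5, -291.5, 218.6]
tcp_rot: [-2.032, 1.57, 2.567]
ft_force: [-0.4, 0.1, -2.9]
opening: 0.293
```

Call:
carry_out:
  grip: [1,1,1,1,1]
  linear:
    - [0,-0.02,-0.08]
    - [0,-0.02,-0.08]
    - [0,0,-0.08]
    - [0,0,-0.08]
    - [0,0,-0.08]
  turn: [0,0,0,0,0]

```text
t: 6.1
eef_pos: [486.3, -89.1, 218.8]
tcp_rot: [-1.499, 1.57, 3.094]
ft_force: [0.6, -0.9, -2.6]
opening: 0.291
```

Call:
carry_out:
  grip: [1,1,1,1]
  linear:
    - [0,0,-0.06]
    - [0,0,-0.027]
    - [0,0,0]
    - [0,0,0]
  turn: [0,0,0,0]

```text
t: 6.5
eef_pos: [491.7, -47.9, 218.9]
tcp_rot: [-0.512, 1.57, -2.201]
ft_force: [0.0, -0.4, -1.3]
opening: 0.293
```

Run:
```python
from h import *
to([491.4,-46.9,180],-6.7)
I=cams.camera_info("wrist");im=cams.read_camera("wrist");im2=cams.read_camera("scene")
cv2.imwrite("pics/w3.png",cv2.hconcat([cv2.resize(im,(400,300)),cv2.resize(im2[130:310,180:420],(400,300))]))
top=cams.read_camera("top");It=cams.camera_info("top")
h=cv2.cvtColor(im,cv2.COLOR_BGR2HSV)
print(I["view"].round(3).tolist())
```

```text
pos [491.7 -47.9 218.9] shift [ 0.0779 -0.0007 -0.002 ] heading -6.8 tilt 0.02 F [ 0.05 -0.38 -1.35] op 0.293 t 6.5
turn -0.0005684119192821413
[[0.993, -0.118, 0.0, -493.452], [-0.113, -0.952, 0.284, -19.735], [-0.033, -0.282, -0.959, 384.985], [0.0, 0.0, 0.0, 1.0]]
```

View pics/w3.png

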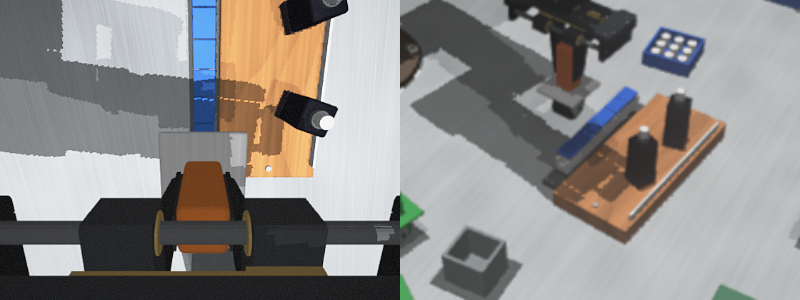

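The wheel is lined up with the strip: strip centre at column 285 of the full picture, against cx 284, and parallel. Now descend and feel over link 0.

Call:
carry_out:
  grip: [1,1,1,1]
  linear:
    - [0.05,0,0]
    - [0.04,0,0]
    - [0,0,0]
    - [0,0,0]
  turn: [0,0,0,0]

```text
t: 7.05
eef_pos: [491.7, -48.0, 174.4]
tcp_rot: [-1.42, 1.57, -3.111]
ft_force: [0.6, 0.4, -1.3]
opening: 0.292
```

Call:
carry_out:
  grip: [1,1,1,1,1]
  linear:
    - [0.003,0,0]
    - [0.003,0,0]
    - [0.002,0,0]
    - [0.002,0,0]
    - [0,0,0]
  turn: [0,0,0,0,0]

```text
t: 7.55
eef_pos: [491.6, -47.3, 169.2]
tcp_rot: [0.881, 1.571, -0.809]
ft_force: [1.1, -0.2, -1.2]
opening: 0.29
```

Call:
carry_out:
  grip: [1,1,1,1,1]
  linear:
    - [0.002,0,0]
    - [0.002,0,0]
    - [0.002,0,0]
    - [0.002,0,0]
    - [0,0,0]
  turn: [0,0,0,0,0]

```text
t: 8.05
eef_pos: [491.6, -47.3, 165.0]
tcp_rot: [-1.344, 1.571, -3.034]
ft_force: [-0.9, 0.6, -3.0]
opening: 0.29
```

Call:
carry_out:
  grip: [1,1,1,1,1]
  linear:
    - [0.002,0,0]
    - [0.002,0,0]
    - [0.002,0,0]
    - [0.002,0,0]
    - [0,0,0]
  turn: [0,0,0,0,0]

```text
t: 8.55
eef_pos: [491.6, -47.3, 161.0]
tcp_rot: [-1.216, 1.571, -2.906]
ft_force: [-0.2, -0.1, -2.2]
opening: 0.291
```

Call:
carry_out:
  grip: [1,1,1,1,1]
  linear:
    - [0.002,0,0]
    - [0.002,0,0]
    - [0.002,0,0]
    - [0.002,0,0]
    - [0,0,0]
  turn: [0,0,0,0,0]

```text
t: 9.05
eef_pos: [491.5, -47.3, 157.0]
tcp_rot: [-1.24, 1.571, -2.93]
ft_force: [0.7, 0.5, -2.3]
opening: 0.296
```

Call:
carry_out:
  grip: [1,1,1,1,1]
  linear:
    - [0.002,0,0]
    - [0.002,0,0]
    - [0.002,0,0]
    - [0.002,0,0]
    - [0,0,0]
  turn: [0,0,0,0,0]

```text
t: 9.55
eef_pos: [491.5, -47.4, 153.0]
tcp_rot: [-1.348, 1.571, -3.038]
ft_force: [0.1, 0.5, -2.2]
opening: 0.291
```

Call:
carry_out:
  grip: [1,1,1,1,1]
  linear:
    - [0.002,0,0]
    - [0.002,0,0]
    - [0.002,0,0]
    - [0.002,0,0]
    - [0,0,0]
  turn: [0,0,0,0,0]

```text
t: 10.05
eef_pos: [491.5, -47.3, 149.0]
tcp_rot: [-1.251, 1.571, -2.94]
ft_force: [0.3, -0.7, -1.9]
opening: 0.293
```

Call:
carry_out:
  grip: [1,1,1,1,1]
  linear:
    - [0.002,0,0]
    - [0.002,0,0]
    - [0.002,0,0]
    - [0.002,0,0]
    - [0,0,0]
  turn: [0,0,0,0,0]

```text
t: 10.55
eef_pos: [491.7, -47.4, 145.2]
tcp_rot: [1.262, 1.57, -0.427]
ft_force: [0.5, -0.2, 2.4]
opening: 0.293
```

Call:
carry_out:
  grip: [1,1,1,1]
  linear:
    - [0.001,0,0]
    - [0.001,0,0]
    - [0.001,0,0]
    - [0,0,0]
  turn: [0,0,0,0]

```text
t: 10.95
eef_pos: [491.7, -47.4, 143.6]
tcp_rot: [1.216, 1.571, -0.474]
ft_force: [-0.1, -0.6, 2.3]
opening: 0.295
```

Call:
carry_out:
  grip: [1,1,1]
  linear:
    - [0.001,0,0]
    - [0.001,0,0]
    - [0,0,0]
  turn: [0,0,0]

```text
t: 11.25
eef_pos: [491.6, -47.4, 142.6]
tcp_rot: [0.545, 1.571, -1.144]
ft_force: [0.4, -0.3, 2.6]
opening: 0.295
```

Call:
carry_out:
  grip: [1,1,1]
  linear:
    - [0.001,0,0]
    - [0.001,0,0]
    - [0,0,0]
  turn: [0,0,0]

```text
t: 11.55
eef_pos: [491.6, -47.4, 141.6]
tcp_rot: [0.361, 1.571, -1.329]
ft_force: [0.8, -0.4, 2.8]
opening: 0.294
```

Call:
carry_out:
  grip: [1,1,1]
  linear:
    - [0.001,0,0]
    - [0.001,0,0]
    - [0,0,0]
  turn: [0,0,0]

```text
t: 11.85
eef_pos: [491.7, -47.4, 140.7]
tcp_rot: [1.052, 1.57, -0.638]
ft_force: [-1.0, -0.3, 5.5]
opening: 0.296
```

Call:
carry_out:
  grip: [1,1,1]
  linear:
    - [0.001,0,0]
    - [0,0,0]
    - [0,0,0]
  turn: [0,0,0]

```text
t: 12.15
eef_pos: [491.7, -47.4, 140.4]
tcp_rot: [1.187, 1.57, -0.503]
ft_force: [-0.5, 0.0, 7.1]
opening: 0.292
```

Link 0 is home, at about TCP 140.9 and a net load near 9 N. The rail is about 9 mm low here, so it must rise toward +y, by 0.016 to 0.05. Start rolling slowly with a 0.033 rise.

Call:
carry_out:
  grip: [1,1,1,1,1]
  linear:
    - [-0.0001,0,-0.004]
    - [-0.0001,0,-0.004]
    - [-0.0002,0,-0.004]
    - [-0.0001,0,-0.004]
    - [0,0,0]
  turn: [0,0,0,0,0]

```text
t: 12.65
eef_pos: [492.8, -39.6, 140.8]
tcp_rot: [0.922, 1.57, -0.767]
ft_force: [-0.6, -2.4, 7.9]
opening: 0.292
```

Call:
carry_out:
  grip: [1,1,1,1,1]
  linear:
    - [-0.0001,0,-0.004]
    - [-0.0001,0,-0.004]
    - [-0.0002,0,-0.004]
    - [-0.0001,0,-0.004]
    - [0,0,0]
  turn: [0,0,0,0,0]

```text
t: 13.15
eef_pos: [493.8, -31.4, 141.1]
tcp_rot: [1.297, 1.57, -0.392]
ft_force: [-0.5, -1.5, 9.7]
opening: 0.293
```

Call:
carry_out:
  grip: [1,1,1,1,1]
  linear:
    - [-0.0001,0,-0.004]
    - [-0.0001,0,-0.004]
    - [-0.0002,0,-0.004]
    - [-0.0001,0,-0.004]
    - [0,0,0]
  turn: [0,0,0,0,0]

```text
t: 13.65
eef_pos: [494.8, -23.5, 141.5]
tcp_rot: [1.315, 1.57, -0.375]
ft_force: [-1.6, -0.6, 11.7]
opening: 0.292
```

Call:
carry_out:
  grip: [1,1,1,1,1]
  linear:
    - [-0.0005,0,-0.004]
    - [-0.0003,0,-0.004]
    - [-0.0003,0,-0.004]
    - [-0.0003,0,-0.004]
    - [0,0,0]
  turn: [0,0,0,0,0]

```text
t: 14.15
eef_pos: [495.7, -15.6, 142.3]
tcp_rot: [1.326, 1.57, -0.363]
ft_force: [-1.0, 0.2, 12.5]
opening: 0.293
```

Call:
carry_out:
  grip: [1,1,1,1]
  linear:
    - [-0.001,0,0]
    - [-0.0004,0,-0.004]
    - [-0.0004,0,-0.004]
    - [0,0,0]
  turn: [0,0,0,0]

```text
t: 14.55
eef_pos: [496.1, -12.0, 143.1]
tcp_rot: [0.832, 1.569, -0.857]
ft_force: [-2.5, -3.9, 11.3]
opening: 0.292
```

Call:
carry_out:
  grip: [1,1,1,1,1]
  linear:
    - [-0.0004,0,-0.003]
    - [-0.0003,0,-0.004]
    - [-0.0004,0,-0.004]
    - [-0.0003,0,-0.004]
    - [0,0,0]
  turn: [0,0,0,0,0]

```text
t: 15.05
eef_pos: [497.0, -4.2, 143.7]
tcp_rot: [1.223, 1.57, -0.466]
ft_force: [-1.2, -1.6, 10.6]
opening: 0.297
```

Call:
carry_out:
  grip: [1,1,1,1,1]
  linear:
    - [-0.0003,0,-0.004]
    - [-0.0002,0,-0.004]
    - [-0.0003,0,-0.004]
    - [-0.0002,0,-0.004]
    - [0,0,0]
  turn: [0,0,0,0,0]

```text
t: 15.55
eef_pos: [498.0, 3.9, 144.3]
tcp_rot: [1.425, 1.57, -0.265]
ft_force: [-0.8, -0.3, 11.2]
opening: 0.294
```

Apparent rise exceeds the 0.05 limit, so the link under the wheel may not be home. Test by pressing a little in place.

Call:
carry_out:
  grip: [1,1,1]
  linear:
    - [0.0005,0,0]
    - [0.0005,0,0]
    - [0,0,0]
  turn: [0,0,0]

```text
t: 15.85
eef_pos: [498.0, 3.7, 143.9]
tcp_rot: [1.41, 1.57, -0.28]
ft_force: [-2.8, -0.8, 13.1]
opening: 0.291
```

Run:
```python
from h import *
to([500,10,144],-6.7)
for k in range(1):
    im=cams.read_camera("scene"); cv2.imwrite("pics/s4.png",cv2.resize(im[170:250,240:350],None,fx=7,fy=7,interpolation=cv2.INTER_CUBIC)[:600,:800])
to([500,10,144],-6.7)
```

```text
pos [498.    3.7 143.9] shift [-0.0002  0.0025 -0.013 ] heading -6.82 tilt 0.07 F [-2.83 -0.75 13.13] op 0.291 t 15.85
turn -0.000645721082956246
pos [498.    3.7 143.9] shift [-0.0002  0.0025 -0.013 ] heading -6.82 tilt 0.07 F [-1.58 -0.98 13.15] op 0.294 t 15.9
turn -0.0006466764559039322
```

View pics/s4.png

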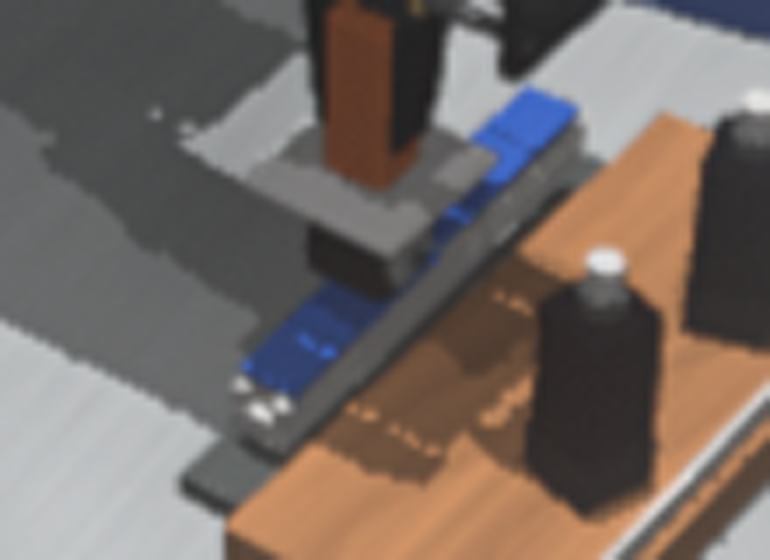

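The crop shows the wheel at (350,255), part-way along the strip. The links ahead are still proud at (525,110). No view of the seat depth, so press a bit more to read stiffness.

Call:
carry_out:
  grip: [1,1,1]
  linear:
    - [0.001,0,0]
    - [0,0,0]
    - [0,0,0]
  turn: [0,0,0]

```text
t: 16.2
eef_pos: [498.1, 3.7, 143.6]
tcp_rot: [1.37, 1.569, -0.32]
ft_force: [-2.3, -2.0, 17.3]
opening: 0.294
```

Call:
carry_out:
  grip: [1,1,1,1,1]
  linear:
    - [-0.0012,0,-0.002]
    - [-0.0002,0,-0.004]
    - [-0.0002,0,-0.004]
    - [-0.0002,0,-0.004]
    - [0,0,0]
  turn: [0,0,0,0,0]

```text
t: 16.7
eef_pos: [498.9, 10.8, 144.4]
tcp_rot: [1.409, 1.569, -0.281]
ft_force: [-1.5, -0.2, 15.0]
opening: 0.287
```

Call:
carry_out:
  grip: [1,1,1,1,1]
  linear:
    - [-0.001,0,-0.003]
    - [-0.0004,0,-0.004]
    - [-0.0004,0,-0.004]
    - [-0.0004,0,-0.004]
    - [0,0,0]
  turn: [0,0,0,0,0]

```text
t: 17.2
eef_pos: [499.7, 18.3, 145.3]
tcp_rot: [1.441, 1.57, -0.248]
ft_force: [-1.5, -0.3, 11.6]
opening: 0.296
```

Call:
carry_out:
  grip: [1,1,1,1,1]
  linear:
    - [-0.0007,0,-0.003]
    - [-0.0004,0,-0.004]
    - [-0.0004,0,-0.004]
    - [-0.0004,0,-0.004]
    - [0,0,0]
  turn: [0,0,0,0,0]

```text
t: 17.7
eef_pos: [500.6, 25.5, 146.0]
tcp_rot: [1.079, 1.57, -0.611]
ft_force: [-0.5, -2.4, 7.3]
opening: 0.292
```

Call:
carry_out:
  grip: [1,1,1,1,1]
  linear:
    - [-0.0001,0,-0.004]
    - [-0.0002,0,-0.004]
    - [-0.0002,0,-0.004]
    - [-0.0002,0,-0.004]
    - [0,0,0]
  turn: [0,0,0,0,0]

```text
t: 18.2
eef_pos: [501.5, 33.7, 146.3]
tcp_rot: [1.518, 1.57, -0.172]
ft_force: [-0.7, 0.6, 7.6]
opening: 0.293
```

Call:
carry_out:
  grip: [1,1,1,1,1]
  linear:
    - [-0.0001,0,-0.004]
    - [-0.0001,0,-0.004]
    - [-0.0002,0,-0.004]
    - [-0.0002,0,-0.004]
    - [0,0,0]
  turn: [0,0,0,0,0]

```text
t: 18.7
eef_pos: [502.5, 41.7, 146.7]
tcp_rot: [1.55, 1.57, -0.14]
ft_force: [-0.4, -0.9, 8.4]
opening: 0.293
```

Call:
carry_out:
  grip: [1,1,1,1,1]
  linear:
    - [-0.0001,0,-0.004]
    - [-0.0002,0,-0.004]
    - [-0.0002,0,-0.004]
    - [-0.0002,0,-0.004]
    - [-0.0002,0,-0.004]
  turn: [0,0,0,0,0]

```text
t: 19.2
eef_pos: [503.6, 51.4, 147.0]
tcp_rot: [1.302, 1.57, -0.388]
ft_force: [-1.0, -2.9, 8.0]
opening: 0.292
```

Call:
carry_out:
  grip: [1,1,1,1,1]
  linear:
    - [-0.0001,0,-0.004]
    - [-0.0002,0,-0.004]
    - [-0.0002,0,-0.004]
    - [-0.0002,0,-0.004]
    - [-0.0002,0,-0.004]
  turn: [0,0,0,0,0]

```text
t: 19.7
eef_pos: [504.8, 61.3, 147.4]
tcp_rot: [1.14, 1.57, -0.549]
ft_force: [-0.3, -0.7, 5.6]
opening: 0.292
```

Call:
carry_out:
  grip: [1,1,1,1,1]
  linear:
    - [0.0002,0,-0.004]
    - [0.0002,0,-0.004]
    - [-0.0001,0,-0.004]
    - [-0.0002,0,-0.004]
    - [-0.0002,0,-0.004]
  turn: [0,0,0,0,0]

```text
t: 20.2
eef_pos: [506.0, 71.4, 147.5]
tcp_rot: [1.566, 1.57, -0.124]
ft_force: [-0.3, -1.0, 6.8]
opening: 0.293
```

Call:
carry_out:
  grip: [1,1,1,1,1]
  linear:
    - [0.0002,0,-0.004]
    - [0,0,-0.004]
    - [-0.0001,0,-0.004]
    - [-0.0001,0,-0.004]
    - [-0.0002,0,-0.004]
  turn: [0,0,0,0,0]

```text
t: 20.7
eef_pos: [507.2, 81.3, 147.6]
tcp_rot: [1.513, 1.57, -0.177]
ft_force: [-0.4, -1.1, 7.0]
opening: 0.296
```

Call:
carry_out:
  grip: [1,1,1,1,1]
  linear:
    - [0,0,-0.004]
    - [0,0,-0.004]
    - [0,0,-0.004]
    - [0,0,-0.004]
    - [0,0,-0.004]
  turn: [0,0,0,0,0]

```text
t: 21.2
eef_pos: [508.3, 91.0, 147.5]
tcp_rot: [0.804, 1.57, -0.885]
ft_force: [-0.6, -2.7, 7.4]
opening: 0.295
```

Call:
carry_out:
  grip: [1,1,1,1,1]
  linear:
    - [0.0002,0,-0.004]
    - [0,0,-0.004]
    - [0,0,-0.004]
    - [0,0,-0.004]
    - [0,0,-0.004]
  turn: [0,0,0,0,0]

```text
t: 21.7
eef_pos: [509.6, 101.2, 147.6]
tcp_rot: [1.61, 1.57, -0.08]
ft_force: [-0.2, -1.7, 6.6]
opening: 0.293
```

The profile felt is not straight (steep to y≈-15, then flat), so I need to check whether the roller is leaning or links are not home.

Run:
```python
from h import *
to([511,112,147.5],-6.7)
im=cams.read_camera("scene"); a=cv2.resize(im[140:260,240:360],(600,600),interpolation=cv2.INTER_CUBIC)
cv2.imwrite("pics/s5.png",a)
```

```text
pos [509.6 101.2 147.6] shift [ 0.0001  0.0002 -0.0219] heading -6.82 tilt 0.05 F [-0.22 -1.71  6.61] op 0.293 t 21.7
turn -0.0006746393967176801
```

View pics/s5.png

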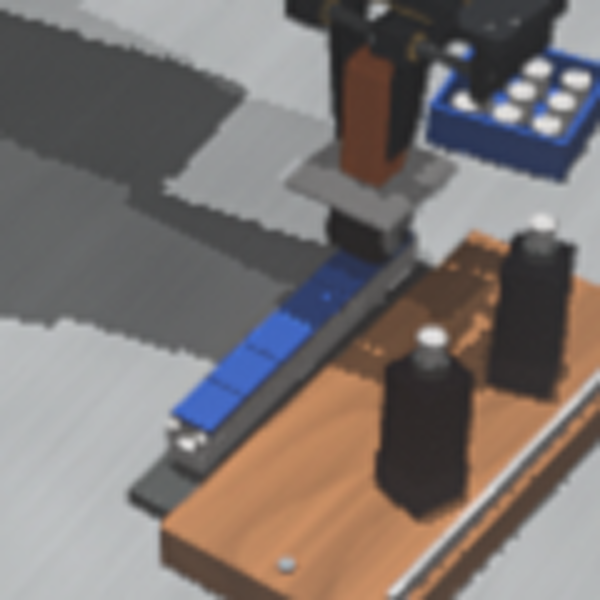

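The strip now looks straight from (170,415) to (340,250), with no visible step, and the roller is upright. Finish link 5 with firmer pressure.

Call:
carry_out:
  grip: [1,1,1,1,1]
  linear:
    - [0.0005,0,-0.004]
    - [0.0003,0,-0.004]
    - [0,0,-0.004]
    - [0,0,-0.004]
    - [0,0,0]
  turn: [0,0,0,0,0]

```text
t: 22.25
eef_pos: [510.6, 109.3, 147.2]
tcp_rot: [1.788, 1.57, 0.098]
ft_force: [0.1, 0.3, 8.4]
opening: 0.294
```

Call:
carry_out:
  grip: [1,1,1]
  linear:
    - [0.0005,0,0]
    - [0.0005,0,0]
    - [0,0,0]
  turn: [0,0,0]

```text
t: 22.55
eef_pos: [510.6, 109.1, 146.8]
tcp_rot: [1.792, 1.57, 0.102]
ft_force: [0.1, 0.5, 10.1]
opening: 0.291
```

All links have now carried about 9–20 N, against 5 N to yield. Lift and look.

Call:
carry_out:
  grip: [1,1,1,1,1]
  linear:
    - [-0.01,0,0]
    - [-0.04,0,0]
    - [-0.06,0,0]
    - [-0.04,0,0]
    - [0,0,0]
  turn: [0,0,0,0,0]

```text
t: 23.05
eef_pos: [510.9, 109.2, 223.0]
tcp_rot: [1.773, 1.568, 0.083]
ft_force: [0.4, -0.5, -1.4]
opening: 0.294
```

Call:
carry_out:
  grip: [1,1,1,1,1]
  linear:
    - [0,0.019,0.08]
    - [0,0.02,0.08]
    - [0,0,0.08]
    - [0,0,0.08]
    - [0,0,0.08]
  turn: [0,0,0,0,0]

```text
t: 23.55
eef_pos: [504.9, -93.2, 219.6]
tcp_rot: [-1.745, 1.568, 2.848]
ft_force: [1.1, 0.4, -2.5]
opening: 0.294
```

Call:
carry_out:
  grip: [1,1,1,1,1]
  linear:
    - [0,0,0.08]
    - [0,0,0.08]
    - [0,0,0.08]
    - [0,0,0.08]
    - [0,0,0.08]
  turn: [0,0,0,0,0]

```text
t: 24.05
eef_pos: [481.2, -291.7, 219.5]
tcp_rot: [-2.123, 1.568, 2.47]
ft_force: [1.3, -0.4, -2.4]
opening: 0.293
```

Run:
```python
from h import *
to([482.6,-291.5,225],-86.9)
im=cams.read_camera("scene")
a=cv2.resize(im[170:250,255:345],None,fx=6,fy=6,interpolation=cv2.INTER_CUBIC)
b=cv2.resize(im[190:310,185:275],(360,480),interpolation=cv2.INTER_CUBIC)
cv2.imwrite("pics/s6.png",cv2.hconcat([a[:, :440],b])); cv2.imwrite("pics/s6full.png",im)
```

```text
pos [ 481.2 -291.7  219.5] shift [-0.0111  0.0027 -0.0007] heading -6.83 tilt 0.15 F [ 1.26 -0.36 -2.37] op 0.293 t 24.05
turn 0.4448313347828482
```

View pics/s6.png

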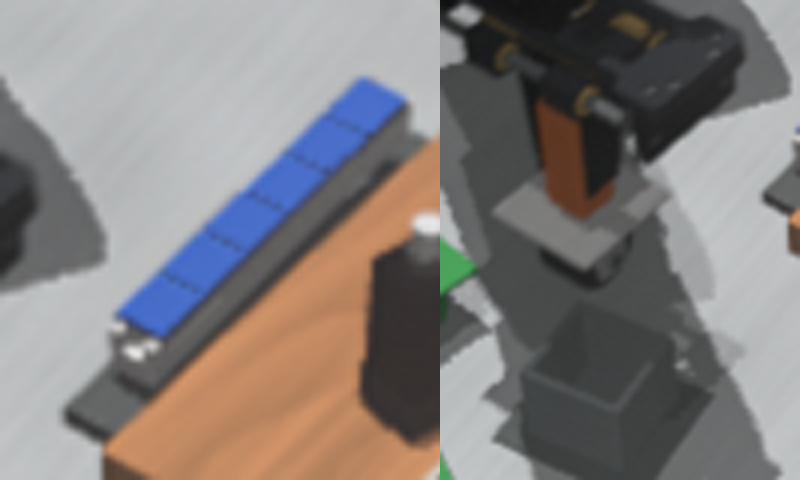

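Strip top edge is straight with all six links flush. The roller hangs upright: its ~6° image lean matches the perspective of the view. A subpixel straightness check, then turn back.

Run:
```python
from h import *
im=cv2.imread("pics/s6full.png").astype(float)
sat=im[...,0]-im[...,2]   # blue minus red
pts=[]
for r in range(186,222):
    row=sat[r,270:325]; k=np.where(row>50)[0]
    if len(k)==0: continue
    k=k[0]; u=270+k-1+(50-row[k-1])/(row[k]-row[k-1]); pts.append((r,u))
p=np.array(pts);f=np.polyfit(p[:,0],p[:,1],1)
print(f);print(np.round(p[:,1]-np.polyval(f,p[:,0]),1).tolist())
I=cams.camera_info("scene");V=I["view"]
def pr(P):
    c=V[:3,:3]@P+V[:3,3];return np.array([I["fx"]*c[0]/c[2]+I["cx"],I["fy"]*c[1]/c[2]+I["cy"]])
ex=np.array([.993,-.118,0]);ey=np.array([.118,.993,0]);m=np.array([500.7,32.6,0])
# near-left (robot side) top edge, height per end from the image
for y in(-95,95):
    for z in(45,50,55,60,65): print(y,z,pr(m-13*ex+y*ey+[0,0,z]).round(1))
```

```text
[ -1.04770425 505.60288706]
[0.0, -0.2, 0.2, -0.1, -0.1, -0.1, -0.1, -0.0, 0.1, 0.3, 0.1, 0.1, 0.0, 0.0, 0.1, 0.1, -0.2, -0.1, -0.1, -0.1, -0.1, -0.1, 0.2, -0.2, -0.1, -0.1, -0.1, -0.1, 0.1, 0.2, 0.1, 0.1, -0.0, -0.0, 0.0, 0.2]
-95 45 [273.4 222.4]
-95 50 [273.4 221.1]
-95 55 [273.4 219.7]
-95 60 [273.4 218.3]
-95 65 [273.4 216.8]
95 45 [314.3 185.9]
95 50 [314.4 184.5]
95 55 [314.5 183.1]
95 60 [314.6 181.8]
95 65 [314.7 180.4]
```

Call:
carry_out:
  grip: [1,1,1,1,1]
  linear:
    - [0,0,0]
    - [0,0,0]
    - [0,0,0]
    - [0,0,0]
    - [0,0,0]
  turn: [0.0445,0.0445,0.0445,0.0445,0.0445]

```text
t: 24.6
eef_pos: [481.6, -290.0, 219.4]
tcp_rot: [-1.395, 1.568, 2.493]
ft_force: [0.0, 0.4, -2.6]
opening: 0.292
```

Call:
carry_out:
  grip: [1,1,1,1,1]
  linear:
    - [0,0,0]
    - [0,0,0]
    - [0,0,0]
    - [0,0,0]
    - [0,0,0]
  turn: [0.0445,0.0445,0.0445,0.0445,0.0445]

```text
t: 25.1
eef_pos: [481.6, -290.0, 219.4]
tcp_rot: [-0.706, 1.568, 2.484]
ft_force: [1.1, 0.5, -2.3]
opening: 0.291
```

Call:
carry_out:
  grip: [1,1]
  linear:
    - [0,0,0]
    - [0,0,0]
  turn: [0,0]

```text
t: 25.3
eef_pos: [481.9, -290.2, 220.2]
tcp_rot: [-0.71, 1.569, 2.489]
ft_force: [-0.8, -0.2, -2.5]
opening: 0.292
```

Run:
```python
from h import *
to([482.6,-291.5,150],-86.9)
im=cams.read_camera("wrist");cv2.imwrite("pics/w7.png",im)
```

```text
pos [ 481.9 -290.2  220.2] shift [ 0.1403  0.0029 -0.0015] heading -86.68 tilt 0.1 F [-0.77 -0.2  -2.52] op 0.292 t 25.3
turn 0.0011963531655888617
```

View pics/w7.png

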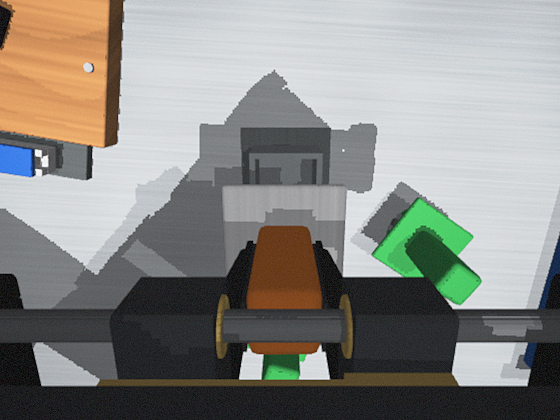

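The view matches the one at lift-off (plate at (223–347, 185), handle at (285,290)), so the roller has not tilted or slipped. The strip edge residuals stay within 0.3 px. Lower into the stand.

Call:
carry_out:
  grip: [1,1,1,1,1]
  linear:
    - [0,0.003,-0.0015]
    - [0.06,0,0]
    - [0.06,0,0]
    - [0.01,0,0]
    - [0,0,0]
  turn: [0.001,0,0,0,0]

```text
t: 25.85
eef_pos: [482.9, -291.9, 156.0]
tcp_rot: [-0.674, 1.569, 2.519]
ft_force: [0.5, 0.5, -2.3]
opening: 0.291
```

Call:
carry_out:
  grip: [1,1,1,1,1]
  linear:
    - [0.01,0,0]
    - [0.01,0,0]
    - [0.01,0,0]
    - [0.01,0,0]
    - [0,0,0]
  turn: [0,0,0,0,0]

```text
t: 26.35
eef_pos: [482.8, -291.8, 135.8]
tcp_rot: [-0.644, 1.57, 2.548]
ft_force: [0.5, -0.8, -2.3]
opening: 0.293
```

Run:
```python
from h import *
to([482.5,-291.5,99.4],-86.9)
```

```text
pos [ 482.8 -291.8  135.8] shift [ 0.0728 -0.0005  0.0005] heading -87.1 tilt 0.05 F [ 0.52 -0.79 -2.3 ] op 0.293 t 26.35
turn -0.0011011986457148738
```

Inside the box with no contact. Keep lowering.

Call:
carry_out:
  grip: [1,1,1,1,1]
  linear:
    - [0.02,-0.0005,0.0005]
    - [0.02,0,0]
    - [0.02,0,0]
    - [0.006,0,0]
    - [0.003,0,0]
  turn: [0,0,0,0,0]

```text
t: 26.85
eef_pos: [482.6, -291.6, 101.1]
tcp_rot: [-0.661, 1.57, 2.531]
ft_force: [0.0, 0.3, -2.9]
opening: 0.294
```

Call:
carry_out:
  grip: [1,1,1]
  linear:
    - [0.002,0,0]
    - [0.001,0,0]
    - [0,0,0]
  turn: [0,0,0]

```text
t: 27.15
eef_pos: [482.8, -291.7, 100.6]
tcp_rot: [2.26, 1.57, -0.831]
ft_force: [-0.6, 0.0, -2.9]
opening: 0.293
```

Call:
carry_out:
  grip: [1,1,1]
  linear:
    - [0.001,0,0]
    - [0,0,0]
    - [0,0,0]
  turn: [0,0,0]

```text
t: 27.45
eef_pos: [482.8, -291.7, 99.9]
tcp_rot: [2.301, 1.571, -0.79]
ft_force: [0.1, 0.8, -2.3]
opening: 0.293
```

Call:
carry_out:
  grip: [1,1,1]
  linear:
    - [0.001,0,0]
    - [0.0005,0,0]
    - [0,0,0]
  turn: [0,0,0]

```text
t: 27.75
eef_pos: [482.7, -291.7, 99.1]
tcp_rot: [1.672, 1.571, -1.419]
ft_force: [-0.8, 0.2, -1.7]
opening: 0.294
```

Height is back to the pick-up value. Release, wait for the fingers, then rise.

Call:
carry_out:
  grip: [-1,-1,-1,-1,-1]
  linear:
    - [0,0,0]
    - [0,0,0]
    - [0,0,0]
    - [0,0,0]
    - [0,0,0]
  turn: [0,0,0,0,0]

```text
t: 28.25
eef_pos: [482.8, -291.7, 99.1]
tcp_rot: [2.077, 1.571, -1.014]
ft_force: [0.7, -0.6, 0.4]
opening: 0.656
```

Call:
carry_out:
  grip: [-1,-1,-1,-1,-1]
  linear:
    - [0,0,0]
    - [0,0,0]
    - [0,0,0]
    - [0,0,0]
    - [0,0,0]
  turn: [0,0,0,0,0]

```text
t: 28.75
eef_pos: [482.7, -291.7, 99.1]
tcp_rot: [1.769, 1.571, -1.322]
ft_force: [-0.2, 0.7, -0.1]
opening: 0.997
```

Call:
carry_out:
  grip: [-1,-1,-1,-1,-1]
  linear:
    - [-0.02,0,0]
    - [-0.06,0,0]
    - [-0.08,0,0]
    - [-0.08,0,0]
    - [-0.02,0,0]
  turn: [0,0,0,0,0]

```text
t: 29.25
eef_pos: [483.7, -292.3, 234.0]
tcp_rot: [2.428, 1.564, -0.663]
ft_force: [0.3, 0.2, -0.9]
opening: 1.002
```

Call:
carry_out:
  grip: [-1,-1,-1,-1]
  linear:
    - [0,0.06,0.06]
    - [0,0.06,0.06]
    - [0,0,0]
    - [0,0,0]
  turn: [0,0,0,0]

```text
t: 29.65
eef_pos: [425.3, -354.9, 229.1]
tcp_rot: [-1.571, 1.571, 1.62]
ft_force: [1.3, -0.5, 1.1]
opening: 0.998
```

Run:
```python
from h import *
to([482.5,-291.5,228],-91.3)
I=cams.camera_info("wrist");im=cams.read_camera("wrist");cv2.imwrite("pics/w8.png",im)
h=cv2.cvtColor(im,cv2.COLOR_BGR2HSV)
w=np.zeros(h.shape[:2],bool);w[:,130:430]=1
m=w&(h[...,1]>130)&(h[...,0]<15)
top=m&(h[...,2]>np.percentile(h[...,2][m],50)-15)
print(cv2.boundingRect(blob(m)),"top",rect(I,blob(top),139))
```

```text
pos [ 425.3 -354.9  229.1] shift [ 0.0023 -0.1212 -0.1203] heading -87.21 tilt 0.01 F [ 1.25 -0.52  1.1 ] op 0.998 t 29.65
turn 0.02271213868453859
(172, 105, 57, 44) top ((482.23553466796875, -292.5846252441406), (26.503620147705078, 26.801830291748047), 2.829634189605713)
```

View pics/w8.png

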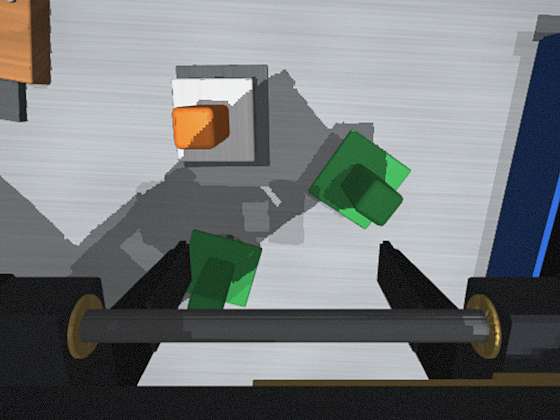

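The roller is back at (482.2, -292.6), yaw 2.8°, matching the start. In view it sits in the stand at (200,127), square and upright. One last check: how far the strip edge moved per link between the first and last scene pictures.

Run:
```python
from h import *
I=cams.camera_info("scene");V=I["view"]
def pr(P):
    c=V[:3,:3]@P+V[:3,3];return np.array([I["fx"]*c[0]/c[2]+I["cx"],I["fy"]*c[1]/c[2]+I["cy"]])
ex=np.array([.993,-.118,0]);ey=np.array([.118,.993,0]);m=np.array([500.7,32.6,0])
A=cv2.imread("pics/scene0.png").astype(np.float32);cams.read_camera("scene")
B=cams.read_camera("scene").astype(np.float32)
def edge(im,y):   # robot-side top edge, search vertically along the image column, subpixel
    c=pr(m-13*ex+y*ey+[0,0,52+.045*y]);v=np.arange(c[1]-9,c[1]+7,.1).astype(np.float32)
    s=im[...,0]-im[...,2]
    p=cv2.remap(s,np.full((1,v.size),c[0],np.float32),v[None],cv2.INTER_LINEAR)[0]
    return v[np.argmax(p>45)]
for k,y0 in enumerate((-80,-48,-16,16,48,80)):
    d=[edge(B,y0+q)-edge(A,y0+q) for q in(-10,-6,-2,2,6,10)]
    print(k,"px down",np.round(np.median(d),2),"~mm",np.round(np.median(d)/.275,1))
```

```text
0 px down 1.35 ~mm 4.9
1 px down 1.0 ~mm 3.6
2 px down 1.35 ~mm 4.9
3 px down 1.1 ~mm 4.0
4 px down 1.1 ~mm 4.0
5 px down 1.0 ~mm 3.6
```

```bash
python3 -c "
from cell import env
print(env.job_done(), env.state()['t'])"
```

```text
the job is handed in; nothing more can be done
the job is handed in; nothing more can be done
```

I rolled the strip down along its full length and hung the roller back in its stand. The job is handed in after about 30 s of robot time, and it reported no verdict.

**Rolling:** I took the orange roller from its stand, pressed link 0 down and rolled about 158 mm to link 5, correcting the height after each reading. The highest load I read was about 20 N. I only saw the force at the end of each call, so brief peaks in between could have been higher.

**Last checks:**
- **Roller:** it is released at (482, -293) mm, yaw about 3°. That is within 1 mm of where it started, and the gripper is well clear.
- **Strip by picture:** after rolling, its edge was straight to within 0.3 px. Between the first and last scene pictures the links dropped by about 4.9, 3.6, 4.9, 4.0, 4.0 and 3.6 mm (link 0 to 5), good to about 1 mm.
- **Strip by force:** every link carried about 9 N or more, against the 5 N at which it yields.

**Doubtful:** the rail profile I felt was not straight. It rose at more than the stated 0.05 mid-way and was nearly flat near link 5. I put this down to the rail being softer at its ends, since it felt softer at both ends than in the middle. I did not roll a second pass. The picture check alone does not prove that links 1 and 5 are within 1.5 mm of home.

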